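# Find the hidden catch of the stall till

### The job

Open the till's drawer with its hidden catch: feel across the six identical pads sunk in the till's flat top with the fingertips, without forcing them, until you find the one that gives, and press it down so that the drawer springs open. Then take the hand away and leave the drawer open, with the other goods on the till and the table left where they stand and nothing picked up.

Things in the scene. Friction and masses are not known exactly. Their poses are not given: they have to be found in the camera images.
- till: grey metal till, a flat box 280 mm deep (its x), 300 mm wide (its y) and 100 mm high, fixed to the table; origin at the centre of its underside, x pointing from the drawer's front towards its back, z up. The drawer's plain front, without a handle, is its -x face; turned up to 0.3 rad from facing the robot
- panel (a point): point on the till's flat top, 100 mm above the table, at the middle of the six pads (32.5 mm to the -x side of the till's centre); axes as the till's. The identical grey pads are 50 mm squares in 52 mm square openings, their faces 2 mm below the top, centred at x = -32.5 or +32.5 mm and y = -75, 0 or +75 mm from this point. Five are rigid, one is the catch
- catch (a joint): how far the catch pad is pressed, in m: 0 at rest, 0.006 fully down. It gives at about 2 to 3 N, is fully down at about 5 to 6 N and springs back when let go; at about 0.004 it frees the drawer. Which of the six pads it is differs from run to run and cannot be told by eye
- drawer (a joint): how far the till's drawer is out, in m: 0 shut and latched, 0.08 fully open; its spring drives it out towards the till's -x side in about half a second once the catch lets go, and keeps it out
- feeder: a white plastic feeder cup, 48 mm across, 36 mm high, loose, standing on the rear strip of the till's top; origin at the centre of its underside. Not to be moved
- stone: a terracotta-coloured pecking stone, a disc 44 mm across and 22 mm high, loose, lying on the rear strip of the till's top; origin at the centre of its underside. Not to be moved
- nest: a brown cork nest bowl, 120 mm across, 50 mm high, loose on the table; origin at the centre of its underside. Not to be moved
- carton: an open cardboard box, 160 x 120 x 80 mm, loose on the table; origin at the centre of its underside. Not to be moved
- drinker: a white bird drinker on a blue foot, 84 mm across, 118 mm high, loose on the table; origin at the centre of its underside. Not to be moved
- tray: a shallow green tray, 120 x 160 x 40 mm, loose on the table; origin at the centre of its underside. Not to be moved
- jar: a jar with an orange cap, 66 mm across, 90 mm high, loose on the table; origin at the centre of its underside. Not to be moved

How it is judged:
By the outcome, as a careful person would: the job done as asked, in the order asked, and still so for the second after the job is handed in, with the robot touching nothing.
It also fails if it takes over 58 s, if anything falls off the work surface, if the arm or the gripper's body presses on something with over 40 N, if the wrist force passes 120 N, or if a joint passes its speed limit or range.

### The arm

A 6-joint arm with a two-finger parallel gripper is mounted at the origin on the work surface. World frame = base frame: x ahead of the robot, y to its left, z up, the work surface at z = 0. Lengths are in m, angles in rad, forces in N, time in s.
With the tool pointing down it reaches from about 0.35 to 0.975 m from the base axis. Payload 4.9 kg.
Tool frame: the origin (TCP) lies at the very end of the fingers, on their centre line; the grasp point (between the pads) lies 19 mm behind it; z points along the fingers, y is the line along which they close (so a half turn about z gives the same grasp; the last joint's range is limited). The gripper opens to 85 mm and grips with 20 to 120 N. Pads are 22 mm wide; open, the fingers measure 114 mm over their backs; the gripper's body (76 mm by 85 mm) begins 54 mm behind the grasp point. The pads swing forward as they close: fully open they stand 13 mm farther back than shut.
Start: joints at [1.05, 0.053, 1.613, -0, 1.476, -0.119], TCP at [0.244, 0.575, 0.231] pointing down, gripper open.
Joint ranges: [-3.01, 3.01], [-1.01, 2.22], [0.06, 2.58], [-1.02, 4.17], [0.09, 2.62], [-3.14, 3.14]. Speed limits (rad/s): [2.57, 2.57, 3.14, 3.14, 3.14, 3.14].

### API

Orientations are given as a rotation vector (axis times angle).
In Python, from station import ctrl gives the robot as it stands.
- The arm moves only by the tool jog_arm, never from a script. Its argument "plan" is a list of rows, each a list of 7 numbers: the shift along the tool's x, y, z in units of 0.02 m (1.0 is 0.02 m), then the turn, a rotation vector about the tool's x, y, z in units of 45 degrees (1.0 is 45 degrees), then the opening, from -1 (shut) to 1 (fully open). A call has 1 to 8 rows; each row shifts and turns the commanded pose from where the row before left it, along the tool's axes as they then stand; what a row does not reach is not made up. A row lasts 1/10 s, in which the tool goes at most 50 mm and 8.59 degrees, less where a joint would pass 70% of its speed; a pose out of reach is approached as far as the arm can. A call with a number of a shift or a turn outside -1 to 1 is refused whole. A call with a gripper value outside its range is refused whole. The fingers move at their own pace and stop on an object; "grip_force" is the grip in N (left out, the last holds). Time passes only in rows, so rows that do not move let the fingers close. It gives the time, the measured TCP pose, the force, the opening and the grip force at its end, in the units of the state.
- ctrl.get_obs(): the state, without advancing time (a new reading comes with each control period).
- ctrl.get_image(name): name is "side" or "top" or "wrist"; returns (picture, depth): 420x560x3 uint8, red, green, blue; 420x560 float32, m along the optical axis (not along the pixel's ray), 0 where there is no reading.
- ctrl.camera_info(name): a dict with "camera_matrix" (3x3 intrinsics, pixels), "rvec" (rotation vector, rad) and "tvec" (3), from world to camera coordinates, as OpenCV has them; the wrist camera has in their place "T_tool_cam" (4x4, takes a point from camera to tool coordinates, whose origin is the TCP and whose axes are the flange's). Camera axes: x right, y down, z forward; pixel columns grow to the right and rows downward; lengths in m; the calibration is good to about 2 mm. A picture is of the moment at which its call begins: read the wrist's pose just before it. camera_info takes no time and is no camera call.
- ctrl.finish_job(): hands the job in; it is judged then, once.
The state is a dict: "t": time; "q": joint angles; "dq": joint speeds; "effort": joint torques, N m; "tool_pos": TCP position; "tool_rot": TCP orientation; "contact_force": force on the tool from outside, world axes, zero at the start; "wrist_torque": the same for the moment, N m; "opening": finger opening in m; "grip_force": force on a finger pad.
Only numpy, scipy, OpenCV 4.12 (cv2) and the standard library are available. Lean on these libraries where they do the work, as an engineer would, in place of code of your own. Each camera call takes 0.05 s, during which the arm holds its last target. There are 200 camera calls.

## Working session

There is one attempt and no reset: what is moved stays moved. The work goes in short steps, Python scripts to look and compute and a tool call to move; the robot and the scene stay as the last step left them, time stands still between calls to the robot, and variables do not carry over. Pictures are saved under pics/ and viewed, at most 10 in all, crops included, and the job is handed in when it is done.

Besides the shell and the picture viewer there is one more tool, called after "Call:" as a command line: name --pt "numbers of a row" for each row, then --argument value for the rest. jog_arm: Moves the arm, as the interface text tells. Shifts and turns lie within -1 to 1; 1 stands for 0.02 m of shift or 45 degrees of turn. Its arguments: {"type":"object","properties":{"plan":{"type":"array"},"grip_force":{"type":"number"}},"required":["plan"]}

```bash
mkdir -p pics
python3 - <<'E'
from station import ctrl
import cv2,numpy as np
o=ctrl.get_obs();print({k:np.round(v,3) for k,v in o.items()})
for n in("top","side"):
    p,d=ctrl.get_image(n);cv2.imwrite(f"pics/{n}0.png",p[:,:,::-1]);np.save(f"{n}0.npy",d)
    print(ctrl.camera_info(n))
print(ctrl.camera_info("wrist"))
E
```

```text
{'t': np.float64(0.0), 'q': array([ 1.05 ,  0.053,  1.614, -0.   ,  1.476, -0.119]), 'dq': array([ 0.001, -0.001, -0.   ,  0.   ,  0.002,  0.001]), 'effort': array([ 1.0000e-03, -3.9368e+01, -3.7018e+01, -0.0000e+00,  7.0000e-03,
       -0.0000e+00]), 'tool_pos': array([0.244, 0.575, 0.23 ]), 'tool_rot': array([-6.270e-01, -3.078e+00,  3.000e-03]), 'contact_force': array([ 0.13 ,  0.018, -0.297]), 'wrist_torque': array([-0.02 , -0.044,  0.035]), 'grip_force': np.float64(0.0), 'opening': np.float64(0.085)}
{'camera_matrix': array([[503.07528233,   0.        , 279.79026621],
       [  0.        , 503.07528233, 206.36861499],
       [  0.        ,   0.        ,   1.        ]]), 'rvec': array([ 2.18139079, -2.22436244,  0.09084555]), 'tvec': array([-0.00989733,  0.51470492,  1.39123737])}
{'camera_matrix': array([[525.51375502,   0.        , 275.91893919],
       [  0.        , 525.51375502, 208.00870627],
       [  0.        ,   0.        ,   1.        ]]), 'rvec': array([ 2.28705135, -0.39603228,  0.16299968]), 'tvec': array([-0.49088354,  0.19389363,  1.47461331])}
{'camera_matrix': array([[366.59189811,   0.        , 272.67963005],
       [  0.        , 366.59189811, 214.91513887],
       [  0.        ,   0.        ,   1.        ]]), 'T_tool_cam': array([[ 1.40409566e-03, -9.59333274e-01, -2.82272383e-01,
         7.22884721e-02],
       [ 9.99998740e-01,  1.55591961e-03, -3.13709595e-04,
         5.62809918e-04],
       [ 7.40145189e-04, -2.82271587e-01,  9.59334250e-01,
        -1.42368330e-01],
       [ 0.00000000e+00,  0.00000000e+00,  0.00000000e+00,
         1.00000000e+00]])}
```

View pics/top0.png

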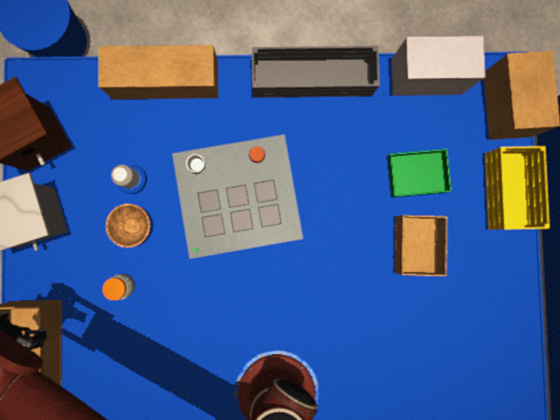

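The top view shows the till with corners at about (173,153), (285,135), (302,240) and (189,258). The pads are at (208,201), (236,196), (265,191), (213,225), (241,220) and (269,215). The feeder (195,163) and stone (257,155) are on the rear strip, and there is a small green mark at (197,249).

```bash
cat > h.py <<'E'
from station import ctrl
import cv2,numpy as np
from scipy.spatial.transform import Rotation as R
def w(name,px,z):
    c=ctrl.camera_info(name);K=c["camera_matrix"];M=R.from_rotvec(c["rvec"]).as_matrix();t=c["tvec"]
    r=np.c_[np.array(px,float),np.ones(len(px))]@np.linalg.inv(K).T@M; o=-M.T@t
    return o+r*((z-o[2])/r[:,2])[:,None]
E
python3 - <<'E'
from h import *
P=w("top",[(208,201),(236,196),(265,191),(213,225),(241,220),(269,215)],.098)
C=w("top",[(173,153),(285,135),(302,240),(189,258)],.1)
print(P.round(4),C.round(4),P.mean(0),C.mean(0))
print(np.linalg.norm(np.roll(C,-1,0)-C,axis=1))
m=np.array([(i,j) for i in(.0325,-.0325) for j in (.075,0,-.075)])
q=P[:,:2]-P[:,:2].mean(0); Rr,_=R.align_vectors(np.c_[q,q[:,0]*0],np.c_[m,m[:,0]*0])
print("yaw",Rr.as_rotvec()); print((Rr.apply(np.c_[m,m[:,0]*0])[:,:2]+P[:,:2].mean(0)).round(4))
E
```

```text
[[0.5272 0.1702 0.098 ]
 [0.539  0.0967 0.098 ]
 [0.5508 0.0202 0.098 ]
 [0.464  0.1579 0.098 ]
 [0.4757 0.0845 0.098 ]
 [0.4874 0.0109 0.098 ]] [[ 0.6554  0.2602  0.1   ]
 [ 0.6986 -0.0355  0.1   ]
 [ 0.4201 -0.0743  0.1   ]
 [ 0.3794  0.221   0.1   ]] [0.50736681 0.09006278 0.098     ] [0.53837642 0.0928555  0.1       ]
[0.29889946 0.28117234 0.29803479 0.27871569]
yaw [0.         0.         0.16106135]
[[0.5274 0.1693]
 [0.5394 0.0953]
 [0.5515 0.0212]
 [0.4633 0.1589]
 [0.4753 0.0849]
 [0.4873 0.0108]]
```

```bash
cat >> h.py <<'E'
def go(x,y,z):
    o=ctrl.get_obs();r=R.from_rotvec(o["tool_rot"])
    print("t",o["t"],"pos",o["tool_pos"].round(4),"F",o["contact_force"].round(2),"op",o["opening"])
    print("tool axes\n",r.as_matrix().round(4)); print("units",(r.inv().apply(np.array([x,y,z])-o["tool_pos"])/.02).round(3))
E
python3 -c "
from h import *
go(.463,.159,.2)"
```

```text
t 0.1 pos [0.2442 0.5747 0.2302] F [-0.06 -0.12  0.92] op 0.08529512231823738
tool axes
 [[-9.203e-01  3.911e-01 -9.000e-04]
 [ 3.911e-01  9.203e-01 -1.600e-03]
 [ 2.000e-04 -1.900e-03 -1.000e+00]]
units [-18.201 -14.847   1.533]
```

Call:
jog_arm --pt "-0.76 -0.62 0 0 0 0 -1" --pt "-0.76 -0.62 0 0 0 0 -1" --pt "-0.76 -0.62 0 0 0 0 -1" --pt "-0.76 -0.62 0 0 0 0 -1" --pt "-0.76 -0.62 0 0 0 0 -1" --pt "-0.76 -0.62 0 0 0 0 -1" --pt "-0.76 -0.62 0 0 0 0 -1" --pt "-0.76 -0.62 0 0 0 0 -1"

```text
t: 0.9
tool_pos: [0.3183, 0.4342, 0.2313]
tool_rot: [0.629, 3.078, 0.0]
contact_force: [-0.1, 0.7, 0.7]
opening: 0.0003
grip_force: 0.0
```

Call:
jog_arm --pt "-0.76 -0.62 0 0 0 0 -1" --pt "-0.76 -0.62 0 0 0 0 -1" --pt "-0.76 -0.62 0 0 0 0 -1" --pt "-0.76 -0.62 0 0 0 0 -1" --pt "-0.76 -0.62 0 0 0 0 -1" --pt "-0.76 -0.62 0 0 0 0 -1" --pt "-0.76 -0.62 0 0 0 0 -1" --pt "-0.76 -0.62 0 0 0 0 -1"

```text
t: 1.7
tool_pos: [0.391, 0.2954, 0.2313]
tool_rot: [0.629, 3.078, 0.0]
contact_force: [0.2, 0.9, -0.2]
opening: -0.0001
grip_force: 0.0
```

Call:
jog_arm --pt "-0.76 -0.62 0 0 0 0 -1" --pt "-0.76 -0.62 0 0 0 0 -1" --pt "-0.76 -0.62 0 0 0 0 -1" --pt "-0.76 -0.62 0 0 0 0 -1" --pt "-0.76 -0.62 0 0 0 0 -1" --pt "-0.76 -0.62 0 0 0 0 -1" --pt "-0.76 -0.62 0.5 0 0 0 -1" --pt "-0.76 -0.62 0.5 0 0 0 -1"

```text
t: 2.5
tool_pos: [0.464, 0.1566, 0.2115]
tool_rot: [0.629, 3.077, 0.001]
contact_force: [-0.0, 0.1, -0.5]
opening: 0.0003
grip_force: 0.0
```

Run:
```python
from h import *
go(.463,.159,.12)
p,d=ctrl.get_image("wrist");cv2.imwrite("pics/w1.png",p[:,:,::-1])
p,d=ctrl.get_image("side");cv2.imwrite("pics/s1.png",p[:,:,::-1])
```

```text
t 2.5 pos [0.464  0.1566 0.2115] F [-0.    0.11 -0.49] op 0.000268869641334096
tool axes
 [[-9.198e-01  3.923e-01  1.500e-03]
 [ 3.923e-01  9.198e-01  1.000e-04]
 [-1.400e-03  7.000e-04 -1.000e+00]]
units [0.099 0.087 4.577]
```

View pics/w1.png

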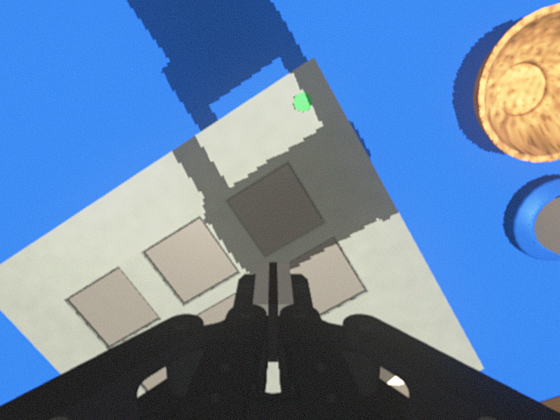

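The wrist view shows the front-row pads at about (275,209), (190,260) and (113,306). The green mark at (302,101) confirms the front-left corner. I'll check these against the top-camera estimates.

Run:
```python
from h import *
c=ctrl.camera_info("wrist");o=ctrl.get_obs()
T=np.eye(4);T[:3,:3]=R.from_rotvec(o["tool_rot"]).as_matrix();T[:3,3]=o["tool_pos"];T=T@c["T_tool_cam"]
r=np.c_[np.array([(275,209),(190,260),(113,306)]),np.ones(3)]@np.linalg.inv(c["camera_matrix"]).T@T[:3,:3].T
print((T[:3,3]+r*((.098-T[2,3])/r[:,2])[:,None]).round(4))
```

```text
[[0.462  0.1584 0.098 ]
 [0.4734 0.0843 0.098 ]
 [0.4845 0.0115 0.098 ]]
```

Call:
jog_arm --pt "0 0.1 1 0 0 0 -1" --pt "0 0 1 0 0 0 -1" --pt "0 0 1 0 0 0 -1" --pt "0 0 1 0 0 0 -1" --pt "0 0 0.8 0 0 0 -1" --pt "0 0 0.4 0 0 0 -1" --pt "0 0 0 0 0 0 -1" --pt "0 0 0 0 0 0 -1"

```text
t: 3.4
tool_pos: [0.4649, 0.1605, 0.1082]
tool_rot: [0.627, 3.077, 0.001]
contact_force: [-0.5, -0.3, -0.1]
opening: -0.0003
grip_force: 0.0
```

Call:
jog_arm --pt "0 0 0.1 0 0 0 -1" --pt "0 0 0.0 0 0 0 -1"

```text
t: 3.6
tool_pos: [0.465, 0.1606, 0.1061]
tool_rot: [0.627, 3.077, 0.001]
contact_force: [-0.4, -0.8, 0.1]
opening: -0.0001
grip_force: 0.0
```

Call:
jog_arm --pt "0 0 0.05 0 0 0 -1" --pt "0 0 0.0 0 0 0 -1"

```text
t: 3.8
tool_pos: [0.4646, 0.1605, 0.1045]
tool_rot: [0.627, 3.078, 0.0]
contact_force: [0.4, 1.1, -0.1]
opening: -0.0
grip_force: 0.0
```

Call:
jog_arm --pt "0 0 0.15 0 0 0 -1" --pt "0 0 0.0 0 0 0 -1"

```text
t: 4.0
tool_pos: [0.4642, 0.1604, 0.1008]
tool_rot: [-0.627, -3.078, 0.001]
contact_force: [0.2, -0.7, -0.2]
opening: -0.0002
grip_force: 0.0
```

Call:
jog_arm --pt "0 0 0.05 0 0 0 -1" --pt "0 0 0.0 0 0 0 -1"

```text
t: 4.2
tool_pos: [0.4644, 0.1605, 0.1001]
tool_rot: [-0.627, -3.078, 0.0]
contact_force: [-0.2, 0.5, -0.5]
opening: 0.0
grip_force: 0.0
```

Call:
jog_arm --pt "0 0 0.05 0 0 0 -1" --pt "0 0 0.0 0 0 0 -1"

```text
t: 4.4
tool_pos: [0.4645, 0.1605, 0.0992]
tool_rot: [-0.627, -3.078, 0.0]
contact_force: [0.3, -1.1, 0.3]
opening: -0.0004
grip_force: 0.0
```

Call:
jog_arm --pt "0 0 0.05 0 0 0 -1" --pt "0 0 0.0 0 0 0 -1"

```text
t: 4.6
tool_pos: [0.4645, 0.1605, 0.0982]
tool_rot: [-0.627, -3.078, 0.0]
contact_force: [-0.1, -0.3, -1.0]
opening: 0.0001
grip_force: 0.0
```

Still free. I'll go on in 0.6 mm steps.

Call:
jog_arm --pt "0 0 0.03 0 0 0 -1" --pt "0 0 0.0 0 0 0 -1"

```text
t: 4.8
tool_pos: [0.4646, 0.1605, 0.098]
tool_rot: [-0.627, -3.078, 0.0]
contact_force: [-0.7, 0.8, 3.1]
opening: 0.0
grip_force: 1.4
```

Call:
jog_arm --pt "0 0 0.03 0 0 0 -1" --pt "0 0 0.0 0 0 0 -1"

```text
t: 5.0
tool_pos: [0.4646, 0.1605, 0.098]
tool_rot: [-0.627, -3.078, 0.0]
contact_force: [-3.1, -1.2, 6.5]
opening: -0.0001
grip_force: 3.2
```

Front-left is rigid: 6.5 N and no travel. Next is front-middle.

Call:
jog_arm --pt "0 0 -0.6 0 0 0 -1" --pt "-0.49 -0.82 0 0 0 0 -1" --pt "-0.49 -0.82 0 0 0 0 -1" --pt "-0.49 -0.82 0 0 0 0 -1" --pt "-0.49 -0.82 0 0 0 0 -1" --pt "0 0 0 0 0 0 -1" --pt "0 0 0.4 0 0 0 -1" --pt "0 0 0 0 0 0 -1"

```text
t: 5.8
tool_pos: [0.4741, 0.0853, 0.0999]
tool_rot: [-0.626, -3.077, 0.0]
contact_force: [-0.9, -0.6, -0.4]
opening: 0.0
grip_force: 0.0
```

Call:
jog_arm --pt "0 0 0.05 0 0 0 -1" --pt "0 0 0.05 0 0 0 -1" --pt "0 0 0.04 0 0 0 -1" --pt "0 0 0 0 0 0 -1"

```text
t: 6.2
tool_pos: [0.4749, 0.085, 0.0982]
tool_rot: [-0.626, -3.078, 0.0]
contact_force: [0.2, 0.3, 0.4]
opening: -0.0002
grip_force: 0.0
```

Call:
jog_arm --pt "0 0 0.03 0 0 0 -1" --pt "0 0 0.0 0 0 0 -1"

```text
t: 6.4
tool_pos: [0.4751, 0.0849, 0.0981]
tool_rot: [0.627, 3.078, 0.0]
contact_force: [-1.2, -0.8, 2.9]
opening: -0.0001
grip_force: 1.0
```

Call:
jog_arm --pt "0 0 0.03 0 0 0 -1" --pt "0 0 0.0 0 0 0 -1"

```text
t: 6.6
tool_pos: [0.4751, 0.0849, 0.098]
tool_rot: [-0.627, -3.078, -0.0]
contact_force: [-2.5, 0.2, 5.6]
opening: 0.0001
grip_force: 3.0
```

Front-middle is rigid. Next is front-right.

Call:
jog_arm --pt "0 0 -0.6 0 0 0 -1" --pt "-0.5 -0.79 0 0 0 0 -1" --pt "-0.5 -0.79 0 0 0 0 -1" --pt "-0.5 -0.79 0 0 0 0 -1" --pt "-0.5 -0.79 0 0 0 0 -1" --pt "0 0 0 0 0 0 -1" --pt "0 0 0.4 0 0 0 -1" --pt "0 0 0 0 0 0 -1"

```text
t: 7.4
tool_pos: [0.4861, 0.0116, 0.0998]
tool_rot: [-0.626, -3.076, -0.0]
contact_force: [0.4, -0.5, 0.6]
opening: -0.0001
grip_force: 0.0
```

Call:
jog_arm --pt "0 0 0.05 0 0 0 -1" --pt "0 0 0.05 0 0 0 -1" --pt "0 0 0.04 0 0 0 -1" --pt "0 0 0.03 0 0 0 -1" --pt "0 0 0 0 0 0 -1"

```text
t: 7.9
tool_pos: [0.4872, 0.0112, 0.0979]
tool_rot: [0.627, 3.078, 0.0]
contact_force: [-0.9, 0.6, 0.1]
opening: 0.0
grip_force: 0.6
```

Call:
jog_arm --pt "0 0 0.03 0 0 0 -1" --pt "0 0 0.0 0 0 0 -1"

```text
t: 8.1
tool_pos: [0.4872, 0.0111, 0.0973]
tool_rot: [0.627, 3.078, 0.001]
contact_force: [-0.8, 2.1, 2.6]
opening: -0.0001
grip_force: 1.3
```

It may be giving. I'll press further in small steps.

Call:
jog_arm --pt "0 0 0.03 0 0 0 -1" --pt "0 0 0.0 0 0 0 -1"

```text
t: 8.3
tool_pos: [0.4872, 0.0111, 0.0967]
tool_rot: [0.627, 3.078, 0.001]
contact_force: [0.1, 2.5, 2.8]
opening: 0.0
grip_force: 1.4
```

Call:
jog_arm --pt "0 0 0.03 0 0 0 -1" --pt "0 0 0.0 0 0 0 -1"

```text
t: 8.5
tool_pos: [0.4873, 0.0111, 0.096]
tool_rot: [0.627, 3.078, 0.001]
contact_force: [-0.5, 2.5, 3.6]
opening: -0.0001
grip_force: 1.5
```

It gives, following the fingertips at about 3 N. I'll press on to about 5 mm.

Call:
jog_arm --pt "0 0 0.04 0 0 0 -1" --pt "0 0 0.04 0 0 0 -1" --pt "0 0 0.04 0 0 0 -1" --pt "0 0 0.0 0 0 0 -1"

```text
t: 8.9
tool_pos: [0.4873, 0.0111, 0.0935]
tool_rot: [0.627, 3.078, 0.0]
contact_force: [-0.5, 3.5, 4.2]
opening: 0.0001
grip_force: 2.0
```

Call:
jog_arm --pt "0 0 0.04 0 0 0 -1" --pt "0 0 0.02 0 0 0 -1" --pt "0 0 0.0 0 0 0 -1" --pt "0 0 0.0 0 0 0 -1" --pt "0 0 0.0 0 0 0 -1"

```text
t: 9.4
tool_pos: [0.4873, 0.011, 0.0924]
tool_rot: [0.627, 3.078, 0.0]
contact_force: [0.9, 3.0, 4.0]
opening: -0.0001
grip_force: 2.2
```

Run:
```python
from h import *
go(.487,.011,.22)
p,d=ctrl.get_image("wrist");cv2.imwrite("pics/w2.png",p[:,:,::-1])
```

```text
t 9.4 pos [0.4873 0.011  0.0924] F [0.94 3.04 4.  ] op -6.688253576328546e-05
tool axes
 [[-9.204e-01  3.911e-01  5.000e-04]
 [ 3.911e-01  9.204e-01  1.000e-04]
 [-4.000e-04  3.000e-04 -1.000e+00]]
units [ 9.000e-03 -5.000e-03 -6.378e+00]
```

View pics/w2.png

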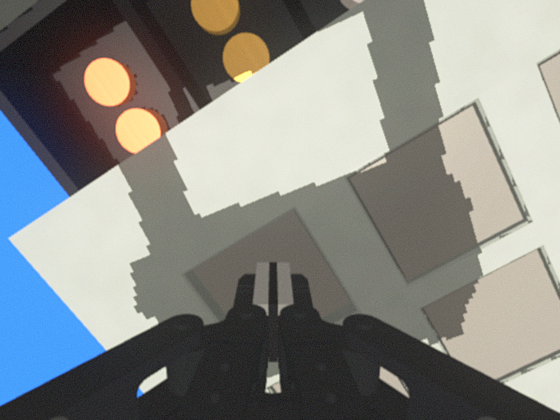

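The wrist view shows the drawer out at the upper left, with coins visible at (107,82) and (245,55). Now I'll lift straight up.

Call:
jog_arm --pt "0 0 -0.3 0 0 0 -1" --pt "0 0 -1 0 0 0 -1" --pt "0 0 -1 0 0 0 -1" --pt "0 0 -1 0 0 0 -1" --pt "0 0 -1 0 0 0 -1" --pt "0 0 -1 0 0 0 -1" --pt "0 0 -1 0 0 0 -1" --pt "0 0 0 0 0 0 -1"

```text
t: 10.25
tool_pos: [0.4883, 0.0101, 0.221]
tool_rot: [0.627, 3.074, -0.002]
contact_force: [0.2, 0.7, -1.0]
opening: 0.0
grip_force: 0.0
```

Call:
jog_arm --pt "0 0 0 0 0 0 -1" --pt "0 0 0 0 0 0 -1" --pt "0 0 0 0 0 0 -1" --pt "0 0 0 0 0 0 -1"

```text
t: 10.65
tool_pos: [0.4865, 0.011, 0.217]
tool_rot: [-0.627, -3.076, 0.001]
contact_force: [0.2, -0.6, -0.8]
opening: 0.0005
grip_force: 0.0
```

Run:
```python
from h import *
p,d=ctrl.get_image("top")
p2,d=ctrl.get_image("side");cv2.imwrite("pics/end.png",cv2.resize(np.hstack([p,p2])[:,:,::-1],(800,300)))
```

```text
(no output)
```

View pics/end.png

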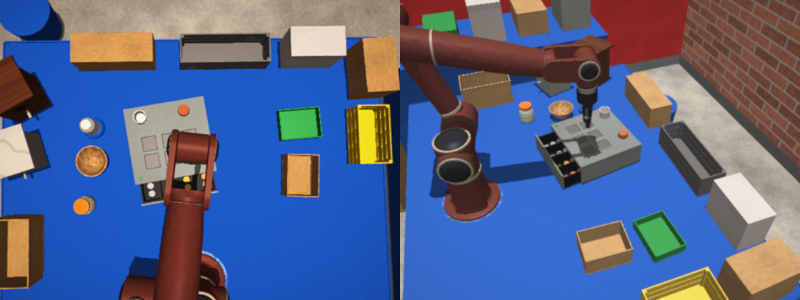

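Both views show the drawer fully open: (175,195) in the top view, (555,160) in the side view. The feeder, stone and table goods look unmoved, and the hand is clear of the till.

```bash
python3 -c "
from station import ctrl
print(ctrl.finish_job())"
```

```text
the job is handed in; nothing more can be done
None
```

The drawer is open: the catch was the front-right pad, found after front-left and front-middle proved rigid at about 6 N, and I handed the job in at about 11 s with the hand clear and the other goods looking unmoved.

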